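# Ready the welding booth: extraction on, then purge the gas line

### The arm

A 6-joint arm with a two-finger parallel gripper is mounted at the origin on the work surface. World frame = base frame: x ahead of the robot, y to its left, z up, the work surface at z = 0. Lengths are in m, angles in rad, forces in N, time in s.
With the tool pointing down it reaches from about 0.35 to 0.975 m from the base axis. Payload 4.9 kg.
Tool frame: the origin (TCP) lies midway between the tips of the shut fingers; the grasp point (between the pads) lies 19 mm behind it; z points along the fingers, y is the line along which they close (so a half turn about z gives the same grasp; the last joint's range is limited). The gripper opens to 85 mm and grips with 20 to 120 N. Pads are 22 mm wide; open, the fingers measure 114 mm over their backs; the gripper's body (76 mm by 85 mm) begins 54 mm behind the grasp point. The pads swing forward as they close: fully open they stand 13 mm farther back than shut.
Start: joints at [1.012, 0.053, 1.613, -0, 1.476, -0.119], TCP at [0.266, 0.566, 0.231] pointing down, gripper open.
Joint ranges: [-3.01, 3.01], [-1.01, 2.22], [0.06, 2.58], [-1.02, 4.17], [0.09, 2.62], [-3.14, 3.14]. Speed limits (rad/s): [2.57, 2.57, 3.14, 3.14, 3.14, 3.14].

### API

Orientations are given as a rotation vector (axis times angle).
In Python, from station import ctrl gives the robot as it stands.
- The arm moves only by the shell command python3 -m handwheel 'ROWS' [FORCE]. ROWS is JSON, a list of rows, each an object with "gripper": the gripper command: -1 is fully open, 1 is shut, values between are in proportion; "offset": the shift along the tool's x, y, z in mm, a list of three; "rotation": the turn, a rotation vector about the tool's x, y, z in rad, a list of three. A call has exactly 8 rows; each row is the pose to reach, as a shift and turn from the pose commanded when the call began, along the tool's axes at that moment; what a row does not reach only later rows make up. A row lasts 1/8 s, in which the tool goes at most 62.5 mm and 10.7 degrees, less where a joint would pass 70% of its speed; a pose out of reach is approached as far as the arm can. A call with a gripper value outside its range is refused whole. The fingers move at their own pace and stop on an object; FORCE is the grip in N (left out, the last holds). Time passes only in rows, so rows that repeat a pose let the fingers close, or fill a call up. It gives the time, the measured TCP pose, the force, the opening and the grip force at its end, in the units of the state.
- ctrl.get_obs(): the state, without advancing time (a new reading comes with each control period).
- ctrl.get_image(name): name is "scene" or "side" or "wrist"; returns a dict with "image" (480x640x3 uint8, red, green, blue), "fovy" (degrees; the focal length in pixels is half the picture's height over the tangent of half this angle, whatever the lens; pixels are square), "cx", "cy" (the principal point, pixels), "k1" (the pictures are not rectified: a ray, as slopes to the right and down, at radius r is drawn at 1 + k1 r^2 times it, then the intrinsics apply), "xyz" and "attitude" of the camera in the world. Camera axes: x right, y up, looking along -z (the intrinsics and any distortion apply to the point x, -y, -z); pixel columns grow to the right and rows downward; lengths in m; the calibration is good to about 2 mm. A picture is of the moment at which its call begins. There is no depth.
- ctrl.finish_job(): hands the job in; it is judged then, once.
The state is a dict: "t": time; "q": joint angles; "dq": joint speeds; "effort": joint torques, N m; "tool_pos": TCP position; "tool_rot": TCP orientation; "contact_force": force on the tool from outside, world axes, zero at the start; "wrist_torque": the same for the moment, N m; "opening": finger opening in m; "grip_force": force on a finger pad.
Only numpy, scipy, OpenCV 4.12 (cv2) and the standard library are available. Lean on these libraries where they do the work, as an engineer would, in place of code of your own. Each camera call takes 0.05 s, during which the arm holds its last target. There are 200 camera calls.

### The job

Get the welding booth ready for the next weld from the grey button console on the bench: with the fingertips, press the green button (fume extraction) fully in and let it come up, then press the blue button (gas purge) fully in and keep it in for two seconds before letting go. Press gently, do not touch the red and the white button, and leave the other things on the bench where they lie, nothing needs picking up. Finish with the hand clear of everything.

Things in the scene. Friction and masses are not known exactly. Their poses are not given: they have to be found in the camera images.
- console: the grey box with an aluminium top, fixed to the bench, 110 (its x) by 320 (its y) by 60 mm high, carrying four round push buttons in a row along its y axis, 72 mm apart, in an order that changes; origin at the centre of its underside, on the bench
- fan_top (a point): the green push button (fume extraction): centre of the top face of its round cap, green and 36 mm in diameter, 84 mm above the bench when up; the cap stands 12 mm proud of its collar, a fixed disc 52 mm across and 12 mm high on the console's top
- fan (a joint): travel of the green button in m: 0 up, growing straight down to 0.008 fully in. A spring brings it back up by itself; it starts to move at about 1.8 N and is fully in at about 6 N
- fan_base: collar of the green button with its cap; origin at the collar's centre on the console's top, 60 mm above the bench
- purge_top (a point): the blue push button (gas purge): centre of the top face of its round cap, blue and 36 mm in diameter, 84 mm above the bench when up; the cap stands 12 mm proud of its collar, a fixed disc 52 mm across and 12 mm high on the console's top
- purge (a joint): travel of the blue button in m: 0 up, growing straight down to 0.008 fully in. A spring brings it back up by itself; it starts to move at about 1.8 N and is fully in at about 6 N
- purge_base: collar of the blue button with its cap; origin at the collar's centre on the console's top, 60 mm above the bench
- inch_top (a point): the white push button (wire feed, not to be touched): centre of the top face of its round cap, white and 36 mm in diameter, 84 mm above the bench when up; the cap stands 12 mm proud of its collar, a fixed disc 52 mm across and 12 mm high on the console's top
- inch (a joint): travel of the white button in m: 0 up, growing straight down to 0.008 fully in. A spring brings it back up by itself; it starts to move at about 1.8 N and is fully in at about 6 N
- inch_base: collar of the white button with its cap; origin at the collar's centre on the console's top, 60 mm above the bench
- stop_top (a point): the red push button (stop, on a yellow collar, not to be touched): centre of the top face of its round cap, red and 36 mm in diameter, 84 mm above the bench when up; the cap stands 12 mm proud of its collar, a fixed disc 52 mm across and 12 mm high on the console's top
- stop (a joint): travel of the red button in m: 0 up, growing straight down to 0.008 fully in. A spring brings it back up by itself; it starts to move at about 1.8 N and is fully in at about 6 N
- stop_base: collar of the red, yellow-collared button with its cap; origin at the collar's centre on the console's top, 60 mm above the bench
- tjoint: a loose welded steel T-piece, base plate 70 by 130 by 8 mm with an upright plate along the middle (its y), 58 mm high in all, beyond the console; origin at the centre of its underside; to be left alone
- hammer: a loose hammer about 220 mm long, lying on the bench on the robot's side of the console; its x runs along the handle towards the head; to be left alone
- magnet: a loose red welding magnet, a flat square-angle bracket about 100 by 100 by 18 mm, lying at one end of the console; origin under its middle; to be left alone
- tin: a loose tin can, 66 mm in diameter and 65 mm high, standing at one end of the console; origin at the centre of its underside; to be left alone

How it is judged:
By the outcome, as a careful person would: the job done as asked, in the order asked, and still so for the second after the job is handed in, with the robot touching nothing.
It also fails if it takes over 42 s, if anything falls off the work surface, if the arm or the gripper's body presses on something with over 40 N, if the wrist force passes 120 N, or if a joint passes its speed limit or range.

## Working session

There is one attempt and no reset: what is moved stays moved. The work goes in short steps, Python scripts to look and compute and a shell command to move; the robot and the scene stay as the last step left them, time stands still between calls to the robot, and variables do not carry over. Pictures are saved under pics/ and viewed, at most 10 in all, crops included, and the job is handed in when it is done.

```bash
mkdir -p pics
cat > h.py <<'E'
import numpy as np, cv2
from scipy.spatial.transform import Rotation as R
from station import ctrl
def rot(a):
    a=np.array(a,float)
    return a if a.shape==(3,3) else R.from_rotvec(a).as_matrix()
def ray(im,u,v):
    f=240/np.tan(np.radians(im['fovy'])/2)
    K=np.array([[f,0,im['cx']],[0,f,im['cy']],[0,0,1]])
    p=cv2.undistortPoints(np.array([[[u,v]]],float),K,np.array([im['k1'],0,0,0.]))[0,0]
    return rot(im['attitude'])@np.array([p[0],-p[1],-1])
def at(im,u,v,z):
    d=ray(im,u,v);c=np.array(im['xyz']);return c+d*(z-c[2])/d[2]
def save(n,im): cv2.imwrite('pics/'+n,im['image'][:,:,::-1])
E
python3 - <<'E'
from h import *
for n in("scene","side"):
    im=ctrl.get_image(n);save(n+'1.png',im);print({k:v for k,v in im.items() if k!='image'})
    np.save(n+'.npy',im,allow_pickle=True)
print(ctrl.get_obs())
E
```

```text
{'fovy': 54.7914898545771, 'cx': 322.269791261804, 'cy': 246.38801594773474, 'k1': -0.07192484268880718, 'xyz': array([ 1.05046716, -0.1570206 ,  0.80331019]), 'attitude': array([0.55495892, 0.34786727, 1.08331961])}
{'fovy': 43.41902331685629, 'cx': 315.9847826137972, 'cy': 243.07094349931236, 'k1': -0.13870126859654056, 'xyz': array([ 0.18699252, -0.62995228,  0.83641883]), 'attitude': array([ 0.77327461, -0.20724013, -0.49029279])}
{'t': 0.1, 'q': array([ 1.01200625e+00,  5.33166685e-02,  1.61414584e+00,  5.77023412e-06,
        1.47598592e+00, -1.18988185e-01]), 'dq': array([-0.00261662, -0.00357955, -0.00157051,  0.00134039, -0.00112929,
       -0.00048202]), 'effort': array([ 4.16780476e-04, -3.94909859e+01, -3.71361673e+01, -1.43908164e-04,
        3.96169606e-03, -2.85554859e-05]), 'tool_pos': array([0.26579536, 0.56505273, 0.23017642]), 'tool_rot': array([-6.85149717e-01, -3.06533143e+00,  2.74571112e-03]), 'contact_force': array([ 0.11371502, -0.54011142, -0.16160496]), 'wrist_torque': array([0.00159328, 0.04136298, 0.00422549]), 'grip_force': 0.0, 'opening': 0.08526981517684246}
```

View pics/scene1.png

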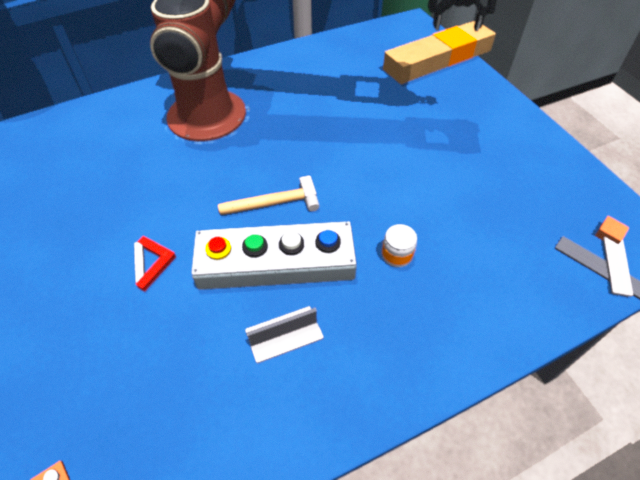

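View pics/side1.png

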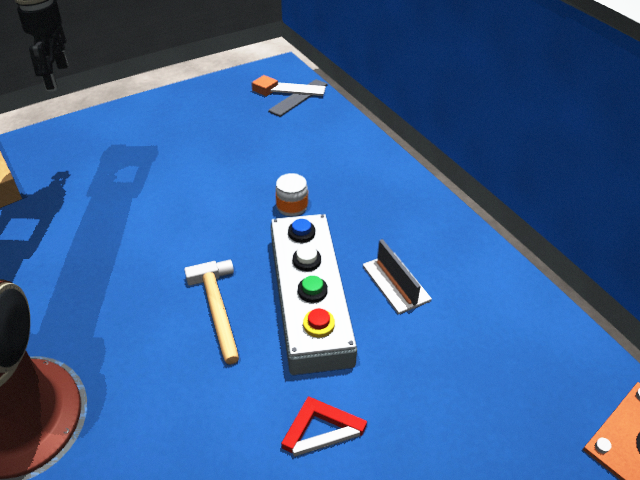

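The scene view shows the row red (217,244), green (255,242), white (291,240), blue (328,239). The side view has blue (302,229), white (307,256), green (313,285), red (319,318). I'll refine these by colour and convert them to positions.

Run:
```python
from h import *
pts={'scene':dict(red=(217,244),green=(255,242),white=(291,240),blue=(328,239)),'side':dict(red=(319,318),green=(313,285),white=(307,256),blue=(302,229))}
for n in pts:
    im=np.load(n+'.npy',allow_pickle=True).item()
    print(n)
    for c,p in pts[n].items(): print(c,at(im,*p,.084).round(4))
o=ctrl.get_obs(); print(rot(o['tool_rot']).round(3))
```

```text
scene
red [ 0.4929 -0.1127  0.084 ]
green [ 0.5204 -0.0448  0.084 ]
white [0.5462 0.0197 0.084 ]
blue [0.5751 0.0851 0.084 ]
side
red [ 0.4869 -0.1174  0.084 ]
green [ 0.5129 -0.0522  0.084 ]
white [0.5369 0.0113 0.084 ]
blue [0.5623 0.0757 0.084 ]
[[-0.905  0.426 -0.001]
 [ 0.426  0.905 -0.002]
 [ 0.    -0.002 -1.   ]]
```

```bash
python3 -m handwheel '[{"gripper":1,"offset":[-50,-46,0],"rotation":[0,0,0]},{"gripper":1,"offset":[-90,-83,0],"rotation":[0,0,0]},{"gripper":1,"offset":[-130,-120,0],"rotation":[0,0,0]},{"gripper":1,"offset":[-170,-156,0],"rotation":[0,0,0]},{"gripper":1,"offset":[-210,-193,0],"rotation":[0,0,0]},{"gripper":1,"offset":[-250,-230,0],"rotation":[0,0,0]},{"gripper":1,"offset":[-290,-266,0],"rotation":[0,0,0]},{"gripper":1,"offset":[-330,-303,0],"rotation":[0,0,0]}]' 20
python3 -m handwheel '[{"gripper":1,"offset":[-40,-37,0],"rotation":[0,0,0]},{"gripper":1,"offset":[-80,-73,0],"rotation":[0,0,0]},{"gripper":1,"offset":[-120,-110,0],"rotation":[0,0,0]},{"gripper":1,"offset":[-158,-145,0],"rotation":[0,0,0]},{"gripper":1,"offset":[-158,-145,0],"rotation":[0,0,0]},{"gripper":1,"offset":[-158,-145,0],"rotation":[0,0,0]},{"gripper":1,"offset":[-158,-145,0],"rotation":[0,0,0]},{"gripper":1,"offset":[-158,-145,0],"rotation":[0,0,0]}]'
python3 - <<'E'
from h import *
im=ctrl.get_image('wrist');save('w1.png',im);np.save('wrist.npy',im,allow_pickle=True)
print({k:v for k,v in im.items() if k!='image'})
E
```

```text
t: 1.1
tool_pos: [0.4358, 0.1492, 0.2309]
tool_rot: [-0.685, -3.066, -0.0]
contact_force: [-0.1, 0.1, 0.1]
opening: 0.0002
grip_force: 0.0
t: 2.1
tool_pos: [0.5167, -0.0466, 0.2314]
tool_rot: [0.683, 3.066, 0.0]
contact_force: [-0.1, 0.4, 0.7]
opening: -0.0
grip_force: 0.0
{'fovy': 62.63180898619706, 'cx': 318.7097323257932, 'cy': 236.14371830244312, 'k1': -0.038467208528141436, 'xyz': array([ 0.45021976, -0.01560239,  0.37568733]), 'attitude': array([-0.25839976, -0.16283839,  1.12431039])}
```

View pics/w1.png

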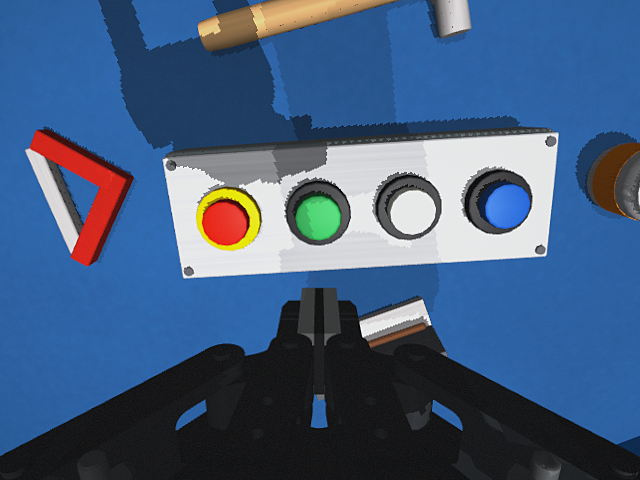

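The wrist view shows red (225,222), green (319,219), white (409,211) and blue (507,205). I'll fit the cap silhouette (a cylinder from z=72 to 84 mm) in all three views.

```bash
cat >> h.py <<'E'
def proj(im,P):
    f=240/np.tan(np.radians(im['fovy'])/2)
    q=(np.asarray(P)-im['xyz'])@rot(im['attitude']); x=q[:,0]/-q[:,2]; y=-q[:,1]/-q[:,2]; s=1+im['k1']*(x*x+y*y)
    return np.c_[im['cx']+f*x*s, im['cy']+f*y*s]
A=np.linspace(0,2*np.pi,60); C=np.c_[.018*np.cos(A),.018*np.sin(A)]
def hull(im,x,y):
    P=np.vstack([np.c_[C+[x,y],np.full(60,z)] for z in(.072,.084)])
    return cv2.convexHull(proj(im,P).astype(np.float32))
def cap(im,col,p0):
    h=cv2.cvtColor(im['image'],cv2.COLOR_RGB2HSV).astype(int); H,S,V=h[...,0],h[...,1],h[...,2]
    m={'green':(abs(H-65)<20)&(S>110)&(V>50),'red':((H<6)|(H>174))&(S>120)&(V>60),'blue':(abs(H-110)<14)&(S>130)&(V>60)}[col].astype(np.uint8)
    n,l,st,ce=cv2.connectedComponentsWithStats(m); u,v=proj(im,[[*p0,.08]])[0]
    k=l[int(round(v)),int(round(u))]; p=np.array(p0,float)
    for _ in range(6):
        mo=cv2.moments(hull(im,*p)); c=np.array([mo['m10'],mo['m01']])/mo['m00']
        p+=(at(im,*ce[k],.078)-at(im,*c,.078))[:2]
    return p.round(4),st[k,4],round(mo['m00'])
E
python3 - <<'E'
from h import *
for n in('wrist','scene','side'):
    im=np.load(n+'.npy',allow_pickle=True).item()
    for c,p in dict(red=(.490,-.115),green=(.517,-.049),blue=(.569,.081)).items(): print(n,c,*cap(im,c,p))
o=ctrl.get_obs();print(o['tool_pos'],rot(o['tool_rot']).round(4))
E
```

```text
wrist red [ 0.489  -0.1146] 1613 1854
wrist green [ 0.5161 -0.0476] 1636 1815
wrist blue [0.5685 0.0875] 1795 1997
scene red [ 0.4881 -0.1128] 187 288
scene green [ 0.5164 -0.0461] 266 286
scene blue [0.5688 0.0876] 263 281
side red [ 0.4881 -0.1134] 342 421
side green [ 0.5148 -0.0464] 330 374
side blue [0.5675 0.0879] 257 297
[ 0.5167257  -0.04668656  0.2314025 ] [[-9.055e-01  4.244e-01  2.000e-04]
 [ 4.244e-01  9.055e-01 -0.000e+00]
 [-2.000e-04  1.000e-04 -1.000e+00]]
```

Views agree to within 2 mm, and green to blue comes out at 145 mm against 144 expected. The TCP is already over green, so I'll descend to just above it.

```bash
python3 -m handwheel '[{"gripper":1,"offset":[0,0,25],"rotation":[0,0,0]},{"gripper":1,"offset":[0,0,50],"rotation":[0,0,0]},{"gripper":1,"offset":[0,0,75],"rotation":[0,0,0]},{"gripper":1,"offset":[0,0,100],"rotation":[0,0,0]},{"gripper":1,"offset":[0,0,120],"rotation":[0,0,0]},{"gripper":1,"offset":[0,0,133],"rotation":[0,0,0]},{"gripper":1,"offset":[0,0,140],"rotation":[0,0,0]},{"gripper":1,"offset":[0,0,140],"rotation":[0,0,0]}]'
python3 -m handwheel '[{"gripper":1,"offset":[0,0,2],"rotation":[0,0,0]},{"gripper":1,"offset":[0,0,4],"rotation":[0,0,0]},{"gripper":1,"offset":[0,0,6],"rotation":[0,0,0]},{"gripper":1,"offset":[0,0,8],"rotation":[0,0,0]},{"gripper":1,"offset":[0,0,10],"rotation":[0,0,0]},{"gripper":1,"offset":[0,0,12],"rotation":[0,0,0]},{"gripper":1,"offset":[0,0,12],"rotation":[0,0,0]},{"gripper":1,"offset":[0,0,12],"rotation":[0,0,0]}]'
```

```text
t: 3.15
tool_pos: [0.5169, -0.0475, 0.0913]
tool_rot: [-0.685, -3.066, 0.0]
contact_force: [-0.5, 0.1, -0.0]
opening: 0.0003
grip_force: 0.0
t: 4.15
tool_pos: [0.5171, -0.0477, 0.0796]
tool_rot: [0.685, 3.066, -0.0]
contact_force: [-0.6, -0.1, 3.3]
opening: -0.0001
grip_force: 2.0
```

```bash
python3 -m handwheel '[{"gripper":1,"offset":[0,0,1],"rotation":[0,0,0]},{"gripper":1,"offset":[0,0,2],"rotation":[0,0,0]},{"gripper":1,"offset":[0,0,3],"rotation":[0,0,0]},{"gripper":1,"offset":[0,0,3.5],"rotation":[0,0,0]},{"gripper":1,"offset":[0,0,4],"rotation":[0,0,0]},{"gripper":1,"offset":[0,0,4.5],"rotation":[0,0,0]},{"gripper":1,"offset":[0,0,4.5],"rotation":[0,0,0]},{"gripper":1,"offset":[0,0,4.5],"rotation":[0,0,0]}]'
```

```text
t: 5.15
tool_pos: [0.5171, -0.0477, 0.076]
tool_rot: [-0.685, -3.066, 0.0]
contact_force: [-4.1, 1.4, 10.6]
opening: -0.0004
grip_force: 5.3
```

10.6 N with travel stopped at z=0.076 means green is fully in. Now I'll release and move over to blue.

```bash
python3 -m handwheel '[{"gripper":1,"offset":[0,0,-4],"rotation":[0,0,0]},{"gripper":1,"offset":[0,0,-10],"rotation":[0,0,0]},{"gripper":1,"offset":[0,0,-25],"rotation":[0,0,0]},{"gripper":1,"offset":[0,0,-45],"rotation":[0,0,0]},{"gripper":1,"offset":[0,0,-65],"rotation":[0,0,0]},{"gripper":1,"offset":[0,0,-85],"rotation":[0,0,0]},{"gripper":1,"offset":[0,0,-95],"rotation":[0,0,0]},{"gripper":1,"offset":[0,0,-95],"rotation":[0,0,0]}]'
python3 -m handwheel '[{"gripper":1,"offset":[2,25,0],"rotation":[0,0,0]},{"gripper":1,"offset":[4,55,0],"rotation":[0,0,0]},{"gripper":1,"offset":[7,85,0],"rotation":[0,0,0]},{"gripper":1,"offset":[9,115,0],"rotation":[0,0,0]},{"gripper":1,"offset":[11,135,0],"rotation":[0,0,0]},{"gripper":1,"offset":[11,144,0],"rotation":[0,0,0]},{"gripper":1,"offset":[11,144,0],"rotation":[0,0,0]},{"gripper":1,"offset":[11,144,0],"rotation":[0,0,0]}]'
python3 - <<'E'
from h import *
im=ctrl.get_image('wrist');save('w2.png',im)
for c,p in dict(green=(.516,-.047),blue=(.568,.0876)).items(): print(c,*cap(im,c,p))
E
```

```text
t: 6.15
tool_pos: [0.5175, -0.0477, 0.1709]
tool_rot: [0.685, 3.064, 0.0]
contact_force: [0.6, 0.3, -0.2]
opening: 0.0001
grip_force: 0.0
t: 7.15
tool_pos: [0.5681, 0.0867, 0.1697]
tool_rot: [-0.686, -3.065, 0.001]
contact_force: [-0.7, 0.4, 0.1]
opening: -0.0001
grip_force: 0.0
green [ 0.5154 -0.0479] 2727 2946
blue [0.5689 0.0866] 2513 2805
```

View pics/w2.png

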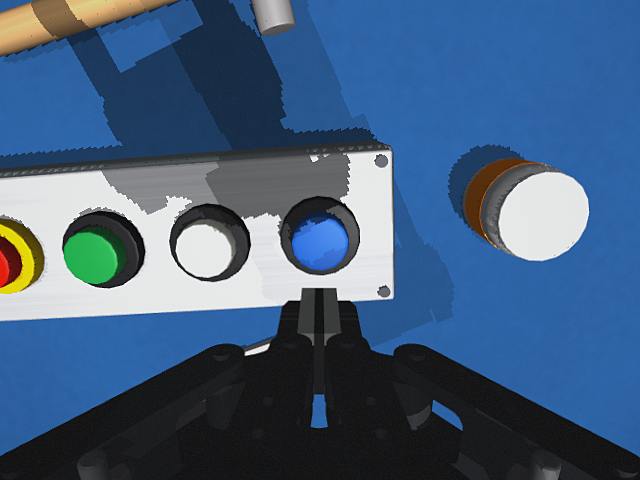

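Blue (319,241) sits straight ahead of the fingers, within 1 mm by the fit, and green (90,252) is back up. Now down and press blue.

```bash
python3 -m handwheel '[{"gripper":1,"offset":[0,0,20],"rotation":[0,0,0]},{"gripper":1,"offset":[0,0,40],"rotation":[0,0,0]},{"gripper":1,"offset":[0,0,60],"rotation":[0,0,0]},{"gripper":1,"offset":[0,0,72],"rotation":[0,0,0]},{"gripper":1,"offset":[0,0,79],"rotation":[0,0,0]},{"gripper":1,"offset":[0,0,81],"rotation":[0,0,0]},{"gripper":1,"offset":[0,0,83],"rotation":[0,0,0]},{"gripper":1,"offset":[0,0,85],"rotation":[0,0,0]}]'
python3 -m handwheel '[{"gripper":1,"offset":[0,0,2],"rotation":[0,0,0]},{"gripper":1,"offset":[0,0,4],"rotation":[0,0,0]},{"gripper":1,"offset":[0,0,6],"rotation":[0,0,0]},{"gripper":1,"offset":[0,0,7],"rotation":[0,0,0]},{"gripper":1,"offset":[0,0,8],"rotation":[0,0,0]},{"gripper":1,"offset":[0,0,9],"rotation":[0,0,0]},{"gripper":1,"offset":[0,0,9.5],"rotation":[0,0,0]},{"gripper":1,"offset":[0,0,9.5],"rotation":[0,0,0]}]'
```

```text
t: 8.2
tool_pos: [0.5688, 0.0874, 0.0855]
tool_rot: [0.685, 3.065, 0.0]
contact_force: [0.2, 0.3, -0.9]
opening: -0.0002
grip_force: 0.0
t: 9.2
tool_pos: [0.5687, 0.0874, 0.0761]
tool_rot: [0.685, 3.065, 0.0]
contact_force: [-1.0, 0.3, 6.1]
opening: -0.0002
grip_force: 3.2
```

Almost at the stop. I'll add 0.8 mm and then hold for over two seconds.

```bash
H='x'; python3 -m handwheel '[{"gripper":1,"offset":[0,0,0.4],"rotation":[0,0,0]},{"gripper":1,"offset":[0,0,0.8],"rotation":[0,0,0]},{"gripper":1,"offset":[0,0,0.8],"rotation":[0,0,0]},{"gripper":1,"offset":[0,0,0.8],"rotation":[0,0,0]},{"gripper":1,"offset":[0,0,0.8],"rotation":[0,0,0]},{"gripper":1,"offset":[0,0,0.8],"rotation":[0,0,0]},{"gripper":1,"offset":[0,0,0.8],"rotation":[0,0,0]},{"gripper":1,"offset":[0,0,0.8],"rotation":[0,0,0]}]'
python3 -m handwheel '[{"gripper":1,"offset":[0,0,0],"rotation":[0,0,0]},{"gripper":1,"offset":[0,0,0],"rotation":[0,0,0]},{"gripper":1,"offset":[0,0,0],"rotation":[0,0,0]},{"gripper":1,"offset":[0,0,0],"rotation":[0,0,0]},{"gripper":1,"offset":[0,0,0],"rotation":[0,0,0]},{"gripper":1,"offset":[0,0,0],"rotation":[0,0,0]},{"gripper":1,"offset":[0,0,0],"rotation":[0,0,0]},{"gripper":1,"offset":[0,0,0],"rotation":[0,0,0]}]'
```

```text
t: 10.2
tool_pos: [0.5687, 0.0874, 0.076]
tool_rot: [0.685, 3.065, 0.0]
contact_force: [-2.6, 0.2, 10.2]
opening: 0.0005
grip_force: 5.0
t: 11.2
tool_pos: [0.5687, 0.0874, 0.076]
tool_rot: [0.685, 3.065, 0.0]
contact_force: [-3.7, 0.8, 10.6]
opening: 0.0001
grip_force: 5.0
```

```bash
python3 -m handwheel '[{"gripper":1,"offset":[0,0,0],"rotation":[0,0,0]},{"gripper":1,"offset":[0,0,0],"rotation":[0,0,0]},{"gripper":1,"offset":[0,0,0],"rotation":[0,0,0]},{"gripper":1,"offset":[0,0,0],"rotation":[0,0,0]},{"gripper":1,"offset":[0,0,-4],"rotation":[0,0,0]},{"gripper":1,"offset":[0,0,-10],"rotation":[0,0,0]},{"gripper":1,"offset":[0,0,-20],"rotation":[0,0,0]},{"gripper":1,"offset":[0,0,-30],"rotation":[0,0,0]}]'
python3 -m handwheel '[{"gripper":1,"offset":[0,0,-20],"rotation":[0,0,0]},{"gripper":1,"offset":[0,0,-40],"rotation":[0,0,0]},{"gripper":1,"offset":[0,0,-60],"rotation":[0,0,0]},{"gripper":1,"offset":[0,0,-80],"rotation":[0,0,0]},{"gripper":1,"offset":[0,0,-100],"rotation":[0,0,0]},{"gripper":1,"offset":[0,0,-110],"rotation":[0,0,0]},{"gripper":1,"offset":[0,0,-110],"rotation":[0,0,0]},{"gripper":1,"offset":[0,0,-110],"rotation":[0,0,0]}]'
python3 - <<'E'
from h import *
im=ctrl.get_image('wrist');save('w3.png',im)
E
```

```text
t: 12.2
tool_pos: [0.5677, 0.0873, 0.1044]
tool_rot: [-0.685, -3.065, 0.001]
contact_force: [-0.1, -0.6, -0.0]
opening: 0.0002
grip_force: 0.0
t: 13.2
tool_pos: [0.5678, 0.0873, 0.2135]
tool_rot: [-0.685, -3.064, 0.001]
contact_force: [0.0, 0.1, -0.3]
opening: -0.0002
grip_force: 0.0
```

View pics/w3.png

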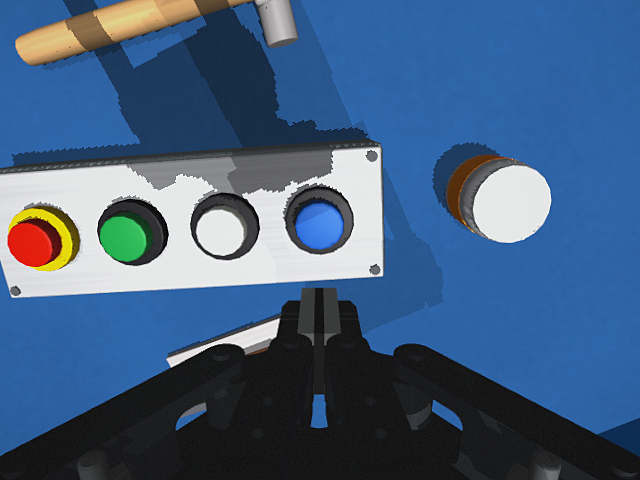

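All four buttons are up: red (33,243), green (124,238), white (219,231), blue (319,224). The tin and hammer haven't moved and the hand is clear.

```bash
python3 -c "
from station import ctrl
print(ctrl.finish_job())"
```

```text
the job is handed in; nothing more can be done
None
```

I pressed the green button fully in and let it come up, then held the blue button fully in for more than two seconds and released it; about 11 N was the highest force reading after any move, the red and white buttons weren't touched, and the job is handed in at about 13 s with the hand clear.

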